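# Start a timed cup warm-up

## Task

Start the cup warmer for a timed warm-up using light fingertip presses: first push the warmer's round key down, then its long bar key, and last push down the dial on top of the kitchen timer, each fully home so that it stays in. Leave the warmer's square key alone, and do not pick up or shift the cup or anything else on the ledge; finish with the hand clear.

Things in the scene. Friction and masses are not known exactly. Their poses are not given: they have to be found in the camera images.
- warmer: Steel cup warmer, fixed low box 180 (x) x 220 (y) x 44 mm, a cup on its deck. Origin: centre of its underside. Its -x edge, towards the robot, has three black keys in a row on a strip 40 mm above the ledge, 72 mm between centres: seen from the robot the round key is left (+y), the long bar key in the middle, the square key right (-y). Pressing with over 20 N is too rough.
- round_key (a joint): The round key, power: black disc 28 mm across, standing 15 mm above the strip when out, 7 mm when home; moves straight down. Values in m: 0 = fully out, 0.008 = fully home; pressed in beyond 0.005. Resists with a steady 3 N (a little more if pushed fast) and stays where it is left; at home a soft mount gives 5 mm more, 4.5 N rising to 12 N, and springs back. Starts within 1 mm of out.
- round_key_top (a point): Centre of the round key's top face (moves with the key; 55 mm above the ledge when out). Axes as the warmer's.
- bar_key (a joint): The long bar key, gentle heat: black, 20 mm (x) by 50 mm (y), standing 15 mm above the strip when out, 7 mm when home; moves straight down. Values in m: 0 = fully out, 0.008 = fully home; pressed in beyond 0.005. Resists with a steady 3 N (a little more if pushed fast) and stays where it is left; at home a soft mount gives 5 mm more, 4.5 N rising to 12 N, and springs back. Starts within 1 mm of out.
- bar_key_top (a point): Centre of the bar key's top face (moves with the key; 55 mm above the ledge when out). Axes as the warmer's.
- square_key (a joint): The square key, full heat, to be left alone: black, 24 mm square, otherwise like the others. Values in m: 0 = fully out, 0.008 = fully home; pressed in beyond 0.005. Resists with a steady 3 N (a little more if pushed fast) and stays where it is left; at home a soft mount gives 5 mm more, 4.5 N rising to 12 N, and springs back. Starts within 1 mm of out.
- square_key_top (a point): Centre of the square key's top face (moves with the key; 55 mm above the ledge when out).
- timer: Small kitchen timer fixed on the ledge by a round magnetic base (84 mm across, 12 mm high); white round body 72 mm across up to 40 mm height, grey dial on top. Origin: centre of the underside, on the ledge. A pressing force above 20 N on it is too rough. It stands to the left or the right of the warmer.
- dial (a joint): The timer's dial as a push control: grey disc 54 mm across, standing 17 mm above the timer's white body when out, 9 mm when home; it only moves straight down, it does not turn. Values in m: 0 = fully out, 0.008 = fully home; pressed in beyond 0.005. Resists with a steady 3 N (a little more if pushed fast) and stays where it is left; at home a soft mount gives 5 mm more, 4.5 N rising to 12 N, and springs back. Starts within 1 mm of out.
- dial_top (a point): Centre of the dial's top face (moves with the dial; 57 mm above the ledge when out).
- cup: Brown glazed espresso cup, 64 mm across, 56 mm high, with a handle, standing on the warmer's deck; its rim is 100 mm above the ledge. Origin: centre of its underside. Bystander.
- moka_lower: Lower of two stacked aluminium moka bottoms, 82 mm across, 60 mm high, behind the timer (farther from the robot). Origin: centre of its underside. Bystander.
- moka_upper: Upper moka bottom, standing on the lower one, its rim 120 mm above the ledge. Origin: centre of its underside. Bystander.
- funnel: Aluminium funnel filter, 58 mm across, standing stem up, 72 mm high, in front of the timer (nearer the robot). Origin: centre of its underside. Bystander.
- saucer: Brown saucer, 112 mm across, 16 mm high, far to the right side. Origin: centre of its underside. Bystander.
- spoon: Steel teaspoon, 130 mm long, lying at the left side. Origin: on its underside. Bystander.
Not all that is in view belongs to the job. What is shaped like the timer but green or turquoise is not meant.

How it is judged:
On the way, in this order (a step that is already met when the one before it is completed fails the run):
1. the round key is pressed in (value of joint round_key above 0.005 m), for 0.1 s.
2. then the long bar key is pressed in (value of joint bar_key above 0.005 m), for 0.1 s.
3. then the timer's dial is pushed in (value of joint dial above 0.005 m), for 0.1 s.
At the end, for the whole second after the job is handed in: Round key, bar key and timer dial all more than 5 mm in (of 8 mm), square key less than 3 mm in, and every bystander within 20 mm of where it started (value of joint each of round_key, bar_key, dial above 0.005 m and value of joint square_key below 0.003 m and distance of each of cup, moka_lower, moka_upper, funnel, saucer, spoon from where it was at the start of the episode below 0.02 m); the robot touches nothing.
It fails at once if out of order: the bar key goes in (over 3 mm) before the round key is in, or the dial before both keys are in ((value of joint bar_key above 0.003 m and value of joint round_key below 0.005 m) or (value of joint dial above 0.003 m and value of joint any of round_key, bar_key below 0.005 m)).
It fails at once if the square key is pressed (over 3 mm) (value of joint square_key above 0.003 m).
It fails at once if the warmer or the timer is pressed with more than 20 N (contact force between any of the fingers, the arm and warmer above 20 N or contact force between any of the fingers, the arm and timer above 20 N).
It fails at once if a bystander is lifted, carried or shifted by more than 20 mm (distance of any of cup, moka_lower, moka_upper, funnel, saucer, spoon from where it was at the start of the episode above 0.02 m).
It fails at once if the cup, moka bottoms or funnel is tipped (over 0.3 rad) (angle between any of cup, moka_lower, moka_upper, funnel's own z axis and vertical above 0.3 rad).
It also fails if it takes over 51 s, if anything falls off the work surface, if the arm or the gripper's body presses on something with over 40 N, if the wrist force passes 120 N, or if a joint passes its speed limit or range.

## Robot

A 6-joint arm with a two-finger parallel gripper is mounted at the origin on the work surface. World frame = base frame: x ahead of the robot, y to its left, z up, the work surface at z = 0. Lengths are in m, angles in rad, forces in N, time in s.
With the tool pointing down it reaches from about 0.25 to 0.775 m from the base axis. Payload 4 kg.
Tool frame: the origin (TCP) lies on the centre line of the jaws, within the pads' length; the fingertips stand 8 mm ahead of it and the grasp point (between the pads) lies 11 mm behind it; z points along the fingers, y is the line along which they close (so a half turn about z gives the same grasp; the last joint's range is limited). The gripper opens to 94 mm and grips with 3 to 60 N. Pads are 16 mm wide; open, the fingers measure 119 mm over their backs; the gripper's body (75 mm by 177 mm) begins 78 mm behind the grasp point.
Start: joints at [1.238, 0.087, 1.371, -0, 1.684, -0.103], TCP at [0.125, 0.536, 0.214] pointing down, gripper open.
Joint ranges: [-3.1, 3.1], [-0.76, 2.03], [0.27, 2.55], [-1.08, 4.22], [0.17, 2.65], [-2.57, 2.57]. Speed limits (rad/s): [2.79, 2.79, 3.14, 3.14, 3.14, 3.14].

## Interface

Orientations are given as a rotation vector (axis times angle).
In Python, from station import robot gives the robot as it stands.
- The arm moves only by the shell command python3 -m jog 'ROWS' [FORCE]. ROWS is JSON, a list that holds one entry, the list of rows, each a list of 5 numbers: the shift along the tool's x, y, z in mm, then the turn about the tool's z in rad, then the finger opening in mm, from 0 to 94. A call has 1 to 20 rows; each row shifts and turns the commanded pose from where the row before left it, along the tool's axes as they then stand; what a row does not reach is not made up. A row lasts 1/8 s, in which the tool goes at most 62.5 mm and 10.7 degrees, less where a joint would pass 70% of its speed; a pose out of reach is approached as far as the arm can. A call is refused whole if a number of a shift passes 62.5 or a number of a turn 0.188, either way. A call with a gripper value outside its range is refused whole. The fingers move at their own pace and stop on an object; FORCE is the grip in N (left out, the last holds). Time passes only in rows, so rows that do not move let the fingers close. It gives the time, the measured TCP pose, the force, the opening and the grip force at its end, in the units of the state.
- robot.get_obs(): the state, without advancing time (a new reading comes with each control period).
- robot.snapshot(name): name is "side" or "top"; returns a dict with "image" (420x560x3 uint8, red, green, blue), "range_z" (420x560 float32, m along the optical axis (not along the pixel's ray), 0 where there is no reading), "fx", "fy", "cx", "cy" (pixels), "R" (3x3) and "t" (3): a world point X has camera coordinates R X + t. Camera axes: x right, y down, z forward; pixel columns grow to the right and rows downward; lengths in m; the calibration is good to about 2 mm. A picture is of the moment at which its call begins.
- robot.close_job(): hands the job in; it is judged then, once.
The state is a dict: "clock": time; "joints": joint angles; "joint_velocities": joint speeds; "joint_efforts": joint torques, N m; "ee_pos": TCP position; "tool_rot": TCP orientation; "wrist_force": force on the tool from outside, world axes, zero at the start; "ft_torque": the same for the moment, N m; "gripper_width": opening from 0.0 (shut) to 1.0 (fully open); "grasp_force": force on a finger pad.
Only numpy, scipy, OpenCV 4.12 (cv2) and the standard library are available. Lean on these libraries where they do the work, as an engineer would, in place of code of your own. Each camera call takes 0.05 s, during which the arm holds its last target. There are 200 camera calls.

## Working session

There is one attempt and no reset: what is moved stays moved. The work goes in short steps, Python scripts to look and compute and a shell command to move; the robot and the scene stay as the last step left them, time stands still between calls to the robot, and variables do not carry over. Pictures are saved under pics/ and viewed, at most 10 in all, crops included, and the job is handed in when it is done.

```bash
mkdir -p pics
cat > h.py <<'E'
from station import robot
import numpy as np, cv2
def snap(n,f=None):
    s=robot.snapshot(n)
    if f: cv2.imwrite('pics/'+f,s['image'][:,:,::-1])
    np.savez('/tmp/'+n+'.npz',**s); return s
def world(s):
    z=s['range_z']; v,u=np.mgrid[:z.shape[0],:z.shape[1]]
    c=np.stack([(u-s['cx'])*z/s['fx'],(v-s['cy'])*z/s['fy'],z],-1)
    return (c-s['t'])@s['R']
E
python3 - <<'E'
from h import *
snap('top','top.png'); snap('side','side.png'); o=robot.get_obs(); print(o)
E
```

```text
{'clock': 0.1, 'joints': array([ 1.23791077e+00,  8.78962338e-02,  1.37208044e+00, -2.28777032e-06,
        1.68359792e+00, -1.03100429e-01]), 'joint_velocities': array([ 0.00039553, -0.00168037, -0.00291409, -0.00125409,  0.00071468,
       -0.00050946]), 'joint_efforts': array([ 2.16914574e-03, -3.41253233e+01, -3.03302300e+01,  7.21698208e-02,
        3.04112595e-02, -1.10216604e-04]), 'ee_pos': array([0.12512329, 0.53509452, 0.21242444]), 'tool_rot': array([-3.60103409e-01, -3.12045536e+00,  3.03989598e-03]), 'wrist_force': array([-0.21363988,  0.02753252, -0.73668153]), 'ft_torque': array([ 0.0342966 ,  0.00206012, -0.03460777]), 'grasp_force': 0.0, 'gripper_width': 0.9975865726840618}
```

View pics/top.png

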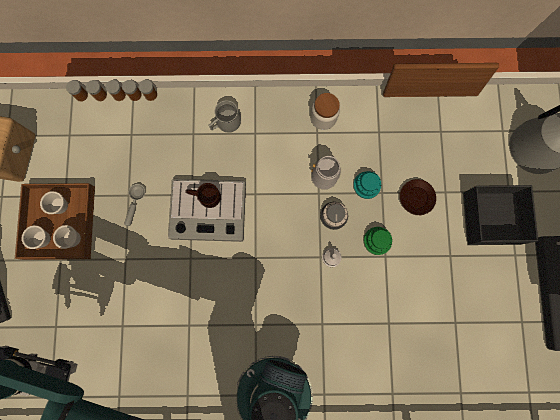

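View pics/side.png

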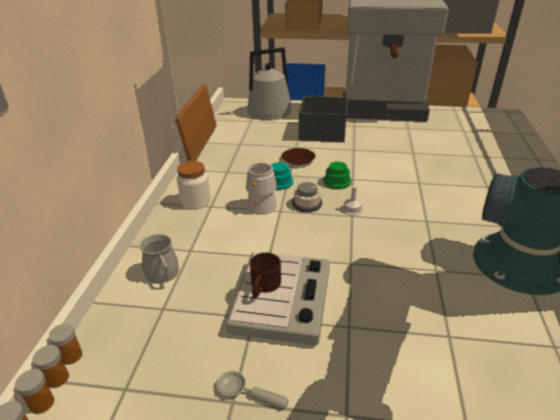

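Top view: round key (180,228), bar (205,229) and square (230,229) are on the warmer. The white timer with a grey dial is at (334,213), with the mokas at (327,168) and the funnel at (332,255). Look-alikes for the timer are turquoise (368,184) and green (378,240), both rejected by colour. Next I measure the targets and check them in a close crop.

Run:
```python
from h import *
s=np.load('/tmp/top.npz'); W=world(s); z=W[...,2]; im=s['image'].astype(int)
print('scale',s['fx'],s['range_z'][213,334])
V,U=np.mgrid[:420,:560]
def rep(n,m):
    p=W[m]; 
    if len(p): print(n,m.sum(),'med',np.median(p,0).round(4),'mid',((p.min(0)+p.max(0))/2).round(4),'ext',np.ptp(p,axis=0).round(3),'px',U[m].mean().round(1),V[m].mean().round(1))
box=lambda u,v,r:(abs(U-u)<=r)&(abs(V-v)<=r)
dark=im.max(-1)<70
for n,u,v in [('round',180,228),('bar',205,229),('square',230,229)]:
    rep(n,box(u,v,10)&(z>.048)&(z<.065)); rep(n+' dark',box(u,v,10)&dark&(z>.045))
rep('warmer',(abs(U-207)<50)&(abs(V-208)<45)&(z>.03)&(z<.05))
rep('cup',box(208,195,22)&(z>.085))
rep('dial',box(334,213,18)&(z>.049)&(z<.065)); rep('timer',box(334,213,20)&(z>.03)&(z<.065))
rep('moka',box(327,168,20)&(z>.1)); rep('funnel',box(332,255,15)&(z>.02));rep('tq',box(368,184,18)&(z>.03));rep('gr',box(378,240,18)&(z>.03))
c=s['image'][140:275,160:400,::-1]; cv2.imwrite('pics/crop.png',cv2.resize(c,None,fx=3.3,fy=3.3,interpolation=2))
```

```text
scale 486.1564216527508 1.4071037
round 71 med [0.4735 0.2651 0.0539] mid [0.4743 0.2662 0.0551] ext [0.027 0.026 0.013] px 179.6 227.7
round dark 69 med [0.4735 0.2649 0.0536] mid [0.4743 0.2651 0.0551] ext [0.027 0.024 0.013] px 179.8 227.7
bar 118 med [0.4695 0.1926 0.0541] mid [0.4708 0.1941 0.0548] ext [0.021 0.05  0.014] px 204.7 228.6
bar dark 123 med [0.4702 0.1925 0.0539] mid [0.4725 0.1938 0.0533] ext [0.025 0.049 0.016] px 204.9 228.5
square 64 med [0.4688 0.1232 0.0528] mid [0.4748 0.1222 0.0543] ext [0.046 0.055 0.012] px 229.5 228.8
square dark 69 med [0.4684 0.1232 0.0525] mid [0.4702 0.1218 0.0529] ext [0.028 0.021 0.015] px 229.4 229.2
warmer 3848 med [0.5246 0.1887 0.0418] mid [0.5303 0.1909 0.04  ] ext [0.185 0.225 0.02 ] px 206.8 209.9
cup 178 med [0.5704 0.1881 0.0971] mid [0.4446 0.1178 0.7675] ext [0.302 0.252 1.364] px 204.7 193.1
dial 261 med [ 0.5117 -0.1851  0.0559] mid [ 0.5121 -0.186   0.057 ] ext [0.052 0.05  0.016] px 335.4 212.8
timer 460 med [ 0.5107 -0.1838  0.0528] mid [ 0.5123 -0.1855  0.048 ] ext [0.071 0.069 0.034] px 334.7 213.6
moka 185 med [ 0.6217 -0.1556  0.1143] mid [ 0.4795 -0.1007  0.7747] ext [0.372 0.185 1.349] px 326.9 169.2
funnel 199 med [ 0.3863 -0.1723  0.0263] mid [ 0.3518 -0.1035  0.7347] ext [0.117 0.191 1.429] px 331.8 256.6
tq 460 med [ 0.6008 -0.2855  0.0526] mid [ 0.4669 -0.1658  0.7398] ext [0.347 0.316 1.419] px 368.4 182.7
gr 487 med [ 0.4332 -0.3088  0.0528] mid [ 0.3811 -0.1779  0.7398] ext [0.176 0.34  1.419] px 379.1 239.6
```

View pics/crop.png

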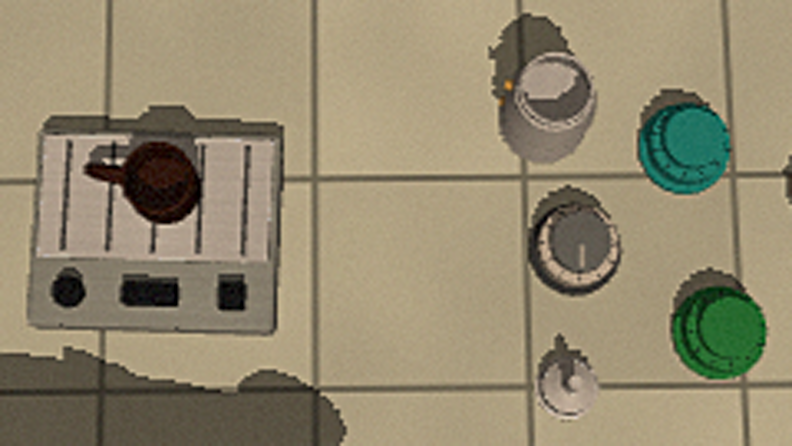

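The crop confirms it: the white timer with the grey dial, and the keys on the warmer's near edge, round, bar, square from left to right. Sizes and heights match the description (key tops about 54–55 mm, dial 56–57 mm). Closing the gripper and moving above the round key.

```bash
python3 -m jog '[[[0,0,0,-0.1,0],[0,0,0,-0.096,0],[-20,-15,0,0,0],[-26,-18,0,0,0],[-26,-18,0,0,0],[-26,-19,0,0,0],[-26,-19,0,0,0],[-26,-19,0,0,0],[-26,-19,0,0,0],[-26,-19,0,0,0],[-26,-19,0,0,0],[-26,-19,0,0,0],[-26,-19,0,0,0],[-26,-19,0,0,0],[-26,-19,0,0,0],[-26,-17,0,0,0],[0,0,0,0,0],[0,0,0,0,0]]]' 5
cat >> h.py <<'E'
from scipy.spatial.transform import Rotation as Ro
def go(x,y,z):
    o=robot.get_obs(); R=Ro.from_rotvec(o['tool_rot']).as_matrix()
    print('tool mm',((np.array([x,y,z])-o['ee_pos'])@R*1000).round(1),'at',o['ee_pos'].round(4),'yaw',np.arctan2(-R[0,1],R[1,1]).round(3),'tilt',R[:,2].round(3),'F',o['wrist_force'].round(2),'t',o['clock'],'g',o['gripper_width'])
E
python3 -c "
from h import *
go(.4738,.2655,.075)"
```

```text
clock: 2.35
ee_pos: [0.4737, 0.2659, 0.213]
tool_rot: [-0.053, -3.14, -0.0]
wrist_force: [0.1, 0.1, 0.6]
gripper_width: 0.002
grasp_force: 0.0
tool mm [ -0.3  -0.4 138. ] at [0.4737 0.2659 0.213 ] yaw -0.034 tilt [-0.001  0.    -1.   ] F [0.13 0.11 0.62] t 2.35 g 0.0016549778725106763
```

```bash
python3 -m jog '[[[0,0,25,0,0],[0,0,30,0,0],[0,0,30,0,0],[0,0,28,0,0],[0,0,20,0,0],[0,0,5,0,0],[0,0,0,0,0],[0,0,0,0,0]]]'
python3 - <<'E'
from h import *
go(.4738,.2655,.055)
s=snap('side'); c=s['image'][240:340,220:340,::-1]; cv2.imwrite('pics/near.png',cv2.resize(c,None,fx=5,fy=5,interpolation=2))
E
```

```text
clock: 3.35
ee_pos: [0.475, 0.2662, 0.0769]
tool_rot: [0.052, 3.139, 0.002]
wrist_force: [-0.2, -0.5, 1.0]
gripper_width: 0.004
grasp_force: 0.0
tool mm [ 1.2 -0.8 21.9] at [0.475  0.2662 0.0769] yaw -0.033 tilt [ 0.002  0.001 -1.   ] F [-0.17 -0.49  1.04] t 3.35 g 0.004164059030635991
```

View pics/near.png

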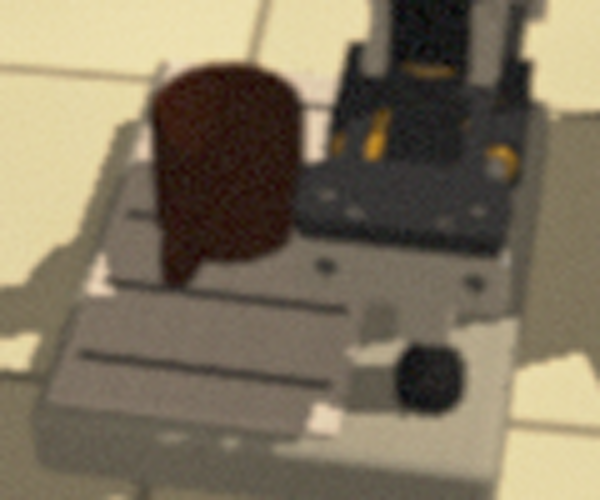

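The close crop shows the gripper body above, the round key at crop (430,380), and fingers hard to make out against the steel. I'll check the fingertip against the key through depth and projection.

Run:
```python
from h import *
s=np.load('/tmp/side.npz'); o=robot.get_obs()
pr=lambda X:(lambda c:(s['fx']*c[0]/c[2]+s['cx'],s['fy']*c[1]/c[2]+s['cy'],c[2]))(s['R']@X+s['t'])
for dz in (-.008,.02,.06): print(dz,np.round(pr(o['ee_pos']+[0,0,dz]),3))
print('key',np.round(pr(np.array([.4738,.2655,.055])),3))
W=world(s); V,U=np.mgrid[:420,:560]
m=(abs(W[...,0]-.475)<.05)&(abs(W[...,1]-.266)<.05)&(W[...,2]>.05)&(W[...,2]<.16)
for a in np.arange(.05,.16,.01):
    k=m&(abs(W[...,2]-a)<.005)
    if k.sum(): print(a.round(3),k.sum(),W[k].min(0).round(3),W[k].max(0).round(3),U[k].mean(),V[k].mean())
```

```text
-0.008 [304.013 306.705   0.872]
0.02 [304.267 296.064   0.856]
0.06 [304.648 280.136   0.832]
key [304.552 311.651   0.88 ]
0.05 117 [0.458 0.257 0.05 ] [0.484 0.281 0.055] 305.53846153846155 314.05982905982904
0.06 19 [0.461 0.257 0.055] [0.481 0.28  0.057] 307.1578947368421 312.3157894736842
0.07 3 [0.464 0.265 0.07 ] [0.464 0.266 0.074] 310.0 306.0
0.08 32 [0.464 0.269 0.077] [0.482 0.281 0.085] 304.84375 306.59375
0.09 37 [0.464 0.272 0.085] [0.482 0.28  0.095] 304.64864864864865 303.4594594594595
0.1 6 [0.465 0.278 0.095] [0.482 0.28  0.098] 303.8333333333333 301.3333333333333
```

```bash
python3 -m jog '[[[1,0,4,0,0],[1,0,4,0,0],[0,0,3,0,0],[0,0,2,0,0],[0,0,2,0,0],[0,0,2,0,0],[0,0,1,0,0],[0,0,1,0,0],[0,0,1,0,0],[0,0,0,0,0],[0,0,0,0,0]]]'; python3 -c "
from h import *
go(.4735,.266,.054)"
```

```text
clock: 4.78
ee_pos: [0.4727, 0.2658, 0.0553]
tool_rot: [0.053, 3.14, 0.001]
wrist_force: [-0.4, -0.1, 1.3]
gripper_width: 0.006
grasp_force: 0.4
tool mm [-0.8  0.2  1.3] at [0.4727 0.2658 0.0553] yaw -0.034 tilt [ 0.001  0.    -1.   ] F [-0.39 -0.09  1.32] t 4.775 g 0.005829925326390035
```

```bash
python3 -m jog '[[[0,0,1,0,0],[0,0,0.5,0,0],[0,0,0.5,0,0],[0,0,0,0,0]]]'; python3 -c "
from h import *
go(.4735,.266,.054)"
```

```text
clock: 5.28
ee_pos: [0.4727, 0.2659, 0.0542]
tool_rot: [0.053, 3.14, 0.001]
wrist_force: [-2.7, -1.1, 5.3]
gripper_width: 0.006
grasp_force: 2.8
tool mm [-0.8  0.2  0.2] at [0.4727 0.2659 0.0542] yaw -0.034 tilt [ 0.001  0.001 -1.   ] F [-2.7  -1.1   5.29] t 5.275 g 0.00581545606278028
```

```bash
python3 -m jog '[[[0,0,1,0,0],[0,0,0,0,0],[0,0,0,0,0]]]'; python3 -c "
from h import *
go(.4735,.266,.054)"
```

```text
clock: 5.65
ee_pos: [0.4728, 0.2659, 0.0536]
tool_rot: [0.053, 3.14, 0.001]
wrist_force: [-1.9, -1.5, 6.0]
gripper_width: 0.005
grasp_force: 3.3
tool mm [-0.7  0.1 -0.4] at [0.4728 0.2659 0.0536] yaw -0.034 tilt [ 0.001  0.001 -1.   ] F [-1.92 -1.5   5.99] t 5.65 g 0.004663608250277297
```

Home on the soft mount (6 N). Lifting clear and verifying the key's height.

```bash
python3 -m jog '[[[0,0,-10,0,0],[0,0,-20,0,0],[0,-15,0,0,0],[0,-20,0,0,0],[0,-20,0,0,0],[0,-17,0,0,0],[0,0,0,0,0],[0,0,0,0,0]]]'
python3 - <<'E'
from h import *
go(.471,.1935,.056)
W=world(snap('side'))
for n,x,y in [('round',.4735,.266),('square',.4685,.1225)]:
    k=(np.hypot(W[...,0]-x,W[...,1]-y)<.009)&(W[...,2]<.07); print(n,k.sum(),np.median(W[k],0).round(4))
E
```

```text
clock: 6.65
ee_pos: [0.47, 0.1937, 0.0825]
tool_rot: [0.054, 3.141, 0.001]
wrist_force: [-0.8, 0.8, 0.2]
gripper_width: 0.006
grasp_force: 0.0
tool mm [-1.  -0.2 26.5] at [0.47   0.1937 0.0825] yaw -0.034 tilt [ 0.     0.001 -1.   ] F [-0.76  0.79  0.18] t 6.65 g 0.006413117426744376
round 55 [0.4739 0.2662 0.0467]
square 0 [nan nan nan]
  return _methods._mean(a, axis=axis, dtype=dtype,
  ret = um.true_divide(
```

Round key top is at 46.7 mm, so it is home. Now the bar key.

```bash
python3 -m jog '[[[-1,0,6,0,0],[0,0,6,0,0],[0,0,3,0,0],[0,0,2,0,0],[0,0,2,0,0],[0,0,2,0,0],[0,0,2,0,0],[0,0,2,0,0],[0,0,1,0,0],[0,0,1,0,0],[0,0,1,0,0],[0,0,0,0,0],[0,0,0,0,0]]]'; python3 -c "
from h import *
go(.471,.1935,.054)"
```

```text
clock: 8.32
ee_pos: [0.4711, 0.1938, 0.0548]
tool_rot: [0.053, 3.141, 0.0]
wrist_force: [-1.9, 0.1, 4.9]
gripper_width: 0.009
grasp_force: 2.5
tool mm [ 0.1 -0.3  0.8] at [0.4711 0.1938 0.0548] yaw -0.034 tilt [ 0.  0. -1.] F [-1.92  0.08  4.91] t 8.325 g 0.009111950011632777
```

```bash
python3 -m jog '[[[0,0,1,0,0],[0,0,0.5,0,0],[0,0,0,0,0],[0,0,0,0,0]]]'; python3 -m jog '[[[0,0,-10,0,0],[0,0,-25,0,0],[0,0,-30,0,0],[0,0,-30,0,0],[0,0,-25,0,0],[0,0,0,0,0],[0,0,0,0,0]]]'
python3 - <<'E'
from h import *
go(.512,-.1857,.18)
for c in('side','top'):
  W=world(snap(c))
  for n,x,y in [('round',.4735,.266),('bar',.471,.1937),('square',.4685,.1225),('dial',.512,-.1857)]:
    k=(np.hypot(W[...,0]-x,W[...,1]-y)<.009)&(W[...,2]<.07); print(c,n,k.sum(),np.median(W[k],0).round(4) if k.any() else '')
  k=(np.hypot(W[...,0]-.512,W[...,1]+.1857)<.04)&(W[...,2]>.05)&(W[...,2]<.065); p=W[k]; print((p.min(0)+p.max(0))/2,np.ptp(p,axis=0))
E
```

```text
clock: 8.82
ee_pos: [0.4711, 0.1938, 0.0536]
tool_rot: [0.053, 3.141, 0.0]
wrist_force: [-1.9, -0.7, 8.0]
gripper_width: 0.005
grasp_force: 3.3
clock: 9.7
ee_pos: [0.4703, 0.1935, 0.1715]
tool_rot: [-0.053, -3.139, 0.001]
wrist_force: [-0.1, -0.4, -1.5]
gripper_width: 0.002
grasp_force: 0.0
tool mm [ -54.5 -377.5   -8.4] at [0.4703 0.1935 0.1715] yaw -0.034 tilt [-0.002 -0.001 -1.   ] F [-0.1  -0.36 -1.55] t 9.7 g 0.0020262585105486988
side round 51 [0.474  0.266  0.0466]
side bar 45 [0.4708 0.1929 0.0465]
side square 35 [0.4687 0.1224 0.0537]
side dial 0 Traceback (most recent call last):
  File "<stdin>", line 7, in <module>
    return umr_minimum(a, axis, None, out, keepdims, initial, where)
ValueError: zero-size array to reduction operation minimum which has no identity
```

Both keys are home and the square key is still out. Moving to above the dial.

```bash
python3 -m jog '[[[-3,-15,0,0,0],[-3.5,-25,0,0,0],[-4,-26,0,0,0],[-4,-26,0,0,0],[-4,-26,0,0,0],[-4,-26,0,0,0],[-4,-26,0,0,0],[-4,-26,0,0,0],[-4,-26,0,0,0],[-4,-26,0,0,0],[-4,-26,0,0,0],[-4,-26,0,0,0],[-4,-26,0,0,0],[-3,-26,0,0,0],[-1,-25.5,0,0,0],[0,0,0,0,0],[0,0,0,0,0]]]'
python3 - <<'E'
from h import *
go(.512,-.1857,.072)
W=world(snap('side')); k=(np.hypot(W[...,0]-.512,W[...,1]+.1857)<.04)&(W[...,2]>.05)&(W[...,2]<.065); p=W[k]
if len(p): print((p.min(0)+p.max(0))/2,np.ptp(p,axis=0))
E
```

```text
clock: 11.88
ee_pos: [0.5121, -0.1852, 0.1723]
tool_rot: [-0.054, -3.14, -0.002]
wrist_force: [0.9, 0.5, 0.3]
gripper_width: 0.005
grasp_force: 0.0
tool mm [ -0.   -0.6 100.3] at [ 0.5121 -0.1852  0.1723] yaw -0.034 tilt [-0.001  0.001 -1.   ] F [0.89 0.49 0.34] t 11.875 g 0.004777662948996923
[ 0.50949229 -0.18335672  0.05460123] [0.05154217 0.056242   0.0092012 ]
```

```bash
python3 -m jog '[[[0,0,15,0,0],[0,0,25,0,0],[0,0,25,0,0],[0,0,20,0,0],[0,0,10,0,0],[0,0,4,0,0],[0,0,0,0,0],[0,0,2,0,0],[0,0,2,0,0],[0,0,2,0,0],[0,0,2,0,0],[0,0,2,0,0],[0,0,2,0,0],[0,0,2,0,0],[0,0,1,0,0],[0,0,1,0,0],[0,0,0,0,0],[0,0,0,0,0]]]'; python3 -c "
from h import *
go(.512,-.1857,.055)"
```

```text
clock: 14.18
ee_pos: [0.5127, -0.1855, 0.0578]
tool_rot: [0.053, 3.141, 0.0]
wrist_force: [-0.7, 0.0, 3.3]
gripper_width: 0.003
grasp_force: 1.0
tool mm [ 0.7 -0.3  2.8] at [ 0.5127 -0.1855  0.0578] yaw -0.034 tilt [ 0.  0. -1.] F [-0.68  0.04  3.33] t 14.175 g 0.003419177514166782
```

```bash
python3 -m jog '[[[0,0,1,0,0],[0,0,1,0,0],[0,0,0.5,0,0],[0,0,0,0,0],[0,0,0,0,0]]]'; python3 -m jog '[[[0,0,-10,0,0],[0,0,-25,0,0],[0,0,-30,0,0],[0,0,-30,0,0],[0,0,-30,0,0],[0,0,0,0,0],[0,0,0,0,0]]]'
python3 - <<'E'
from h import *
W=world(snap('side','end.png'))
for n,x,y in [('round',.4735,.266),('bar',.471,.1937),('square',.4685,.1225),('dial',.5115,-.185)]:
    k=(np.hypot(W[...,0]-x,W[...,1]-y)<.009)&(W[...,2]<.07)&(W[...,2]>.03); print(n,k.sum(),np.median(W[k],0).round(4) if k.any() else '')
E
```

```text
clock: 14.8
ee_pos: [0.5127, -0.1855, 0.0561]
tool_rot: [0.053, 3.141, -0.0]
wrist_force: [-3.1, 0.7, 5.7]
gripper_width: 0.009
grasp_force: 2.9
clock: 15.68
ee_pos: [0.5121, -0.1852, 0.179]
tool_rot: [-0.053, -3.139, -0.002]
wrist_force: [-0.0, -0.0, 0.2]
gripper_width: 0.005
grasp_force: 0.0
round 50 [0.4738 0.2663 0.0465]
bar 42 [0.4712 0.1935 0.0468]
square 34 [0.4683 0.1231 0.0539]
dial 19 [ 0.5114 -0.1845  0.0481]
```

View pics/end.png

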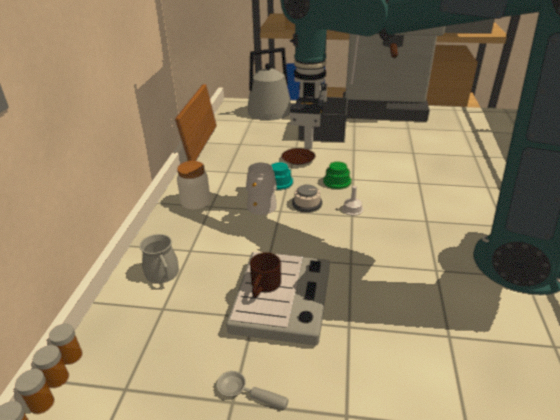

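The picture shows the hand clear above the timer (307,195). The cup, mokas, funnel, saucer and spoon are where they were. The dial top is at 48 mm, so it is home, and the square key is still out at 54 mm.

```bash
python3 -c "
from station import robot
print(robot.close_job())"
```

```text
the job is handed in; nothing more can be done
None
```

The round key, bar key and timer dial were pressed fully home in that order, the square key and everything else on the ledge were left undisturbed, the hand is clear, and the job is handed in; no verdict came back.

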